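Tip a flush spacer out of its case and load it in a spring clamp

TASK

First take the dark nut off the spring clamp and lay it flat on the bench. Then get the brass spacer out of the blue case: press down its near end, over the ramp, until it tips up and stays leaning in its pocket, then grip the raised end and lift it out. Finally clamp it: push the red sprung jaw back with the spacer, lower it flat between the low side rails and behind the fixed stop, and let go so that the jaw holds it against the stop. Leave the other two spacers flush in their pockets and do not disturb the oil can, the glue bottle or the tin.

Things in the scene. Friction and masses are not known exactly. Their poses are not given: they have to be found in the camera images.
- spacer_brass: brass-coloured block, 90 x 30 x 16 mm (x, y, z), about 0.3 kg; origin at its centre. Starts flush in any pocket, x to the far end, centre 2 mm beyond the ramp edge. A light press (under 5 N) on its near half turns it; past 14 degrees it falls onto the ramp and stays tipped 33 degrees, far end up, that end's lower edge about 8 mm above the case top and its sides free
- spacer_steel: light steel block, 90 x 30 x 16 mm (x, y, z), about 0.3 kg, origin at its centre; to be left flush in its pocket
- spacer_black: dark steel block, 90 x 30 x 16 mm (x, y, z), about 0.3 kg, origin at its centre; to be left flush in its pocket
- case: fixed blue and grey case, 113 x 125 x 52 mm (x, y, z); origin at the centre of its underside, z up, x from its end near the robot to its far end. Three pockets 97 x 33 mm side by side, centres at y = -38, 0, 38 mm and x = 0; partitions 5 mm, walls 8 mm. Neighbouring spacers are 8 mm apart
- case_ramp_edge (a point): on the case: middle of the ramp edge, which runs along the case's y at x = 0 across all pockets, 36 mm above the bench. Beyond it (x > 0) the pocket floors are flat at that height; before it a ramp falls at 33 degrees towards the near end
- case_channel (a point): on the case: middle of the finger channel (x = -28 mm, 52 mm above the bench, level with the spacers' tops). From x = -48 to -8 mm partitions and side walls are cut down to 26 mm above the bench, so fingers may press the near half of a spacer there; both end walls are full height
- clamp: fixed spring clamp on a grey plate 160 x 70 mm, 8 mm thick; origin on the bench below the centre of the seat, z up, x from the red sprung jaw to the fixed stop. Two side rails 6 mm high above the plate from x = -36 to 2 mm, inner faces at y = -18 and 18 mm. Green spring housing at x = -94 to -78 mm, 56 mm wide, top 34 mm above the bench
- clamp_seat (a point): on the clamp: where the centre of a seated spacer lies, x = 0, y = 0, 16 mm above the bench; its length along the clamp's x, either end to the stop
- clamp_stop (a point): on the clamp: middle of the top edge of the fixed stop's face, x = 45 mm, 16 mm above the bench (8 mm above the plate). The stop is a steel lug 12 mm long and 24 mm wide
- jaw (a joint): travel in m of the red jaw: 0 free, grows as it is pushed away from the stop (to the clamp's -x), at most 0.017; the spring pushes back with 4 N at 0 plus 500 N/m. Jaw face 34 mm wide, 9 to 34 mm above the bench, at the clamp's x = -38 mm when free. A seated spacer holds it at 0.007
- nut_0: dark hexagonal nut lying flat on the clamp plate between rails and stop, 30 mm across flats, 34 mm across corners, 16 mm high, about 0.05 kg; origin at the centre of its underside, z up, x square to two of the flats (the others at 60 degree steps)
- oil_can: green pump oil can, 66 mm diameter, 172 mm high with its thin spout, loose; origin at the centre of its underside; bystander
- glue_bottle: white glue bottle with red nozzle, 41 mm diameter, 135 mm high, loose; origin at the centre of its underside; bystander
- paste_tin: blue and grey round tin, 69 mm diameter, 54 mm high, loose; origin at the centre of its underside; bystander
There are look-alikes about, which are no part of the job. What is shaped like the nut_0 but brown or pink is not meant.

How it is judged:
By the outcome, as a careful person would: the job done as asked, in the order asked, and still so for the second after the job is handed in, with the robot touching nothing.
It also fails if it takes over 72 s, if anything falls off the work surface, if the arm or the gripper's body presses on something with over 40 N, if the wrist force passes 120 N, or if a joint passes its speed limit or range.

ROBOT

A 6-joint arm with a two-finger parallel gripper is mounted at the origin on a cart in front of the work surface, level with it; the furniture and walls round the work are solid. World frame = base frame: x ahead of the robot, y to its left, z up, the work surface at z = 0. Lengths are in m, angles in rad, forces in N, time in s.
With the tool pointing down it reaches from about 0.35 to 1 m from the base axis. Payload 7.1 kg.
Tool frame: the origin (TCP) lies between the finger pads; the fingertips stand 22 mm ahead of it and the grasp point (between the pads) lies 3 mm ahead of it; x points along the fingers, y is the direction in which the jaws open and shut, and the axes are right-handed (so a half turn about x gives the same grasp; the last joint's range is limited). The gripper opens to 85 mm and grips with 20 to 120 N. Pads are 22 mm wide; open, the fingers measure 114 mm over their backs; the gripper's body (76 mm by 85 mm) begins 54 mm behind the grasp point. The pads swing forward as they close: fully open they stand 13 mm farther back than shut.
Start: joints at [-1.248, 0.423, 1.63, -0, 1.089, -0.019], TCP at [0.21, -0.589, 0.253] pointing down, gripper open.
Joint ranges: [-3, 3], [-0.9, 2.11], [0.09, 2.58], [-1.31, 4.45], [0.11, 2.69], [-2.54, 2.54]. Speed limits (rad/s): [2.39, 2.39, 3.01, 3.14, 3.14, 3.14].

INTERFACE

Orientations are given as a rotation vector (axis times angle).
In Python, from rig import manip gives the robot as it stands. The module is installed in compiled form; this text tells all that it offers. Calls block until the motion is done:
- manip.move_to(position, orientation): joint-space move of the TCP to a pose.
- manip.servo_line(position, orientation=None, rate=0.15): straight line of the TCP; orientation=None keeps the orientation; rate is the mean speed in m/s.
- manip.set_joints(angles): joint-space move.
- manip.command_gripper(opening, f_grip=None): finger opening in m; f_grip is the grip in N (None keeps the last); returns when the fingers have stopped.
- manip.hold(seconds).
- manip.solve_ik(position, orientation): joint angles nearest the present ones, or None.
- manip.camera(name): name is "side" or "top" or "wrist"; returns a dict with "image" (420x560x3 uint8, red, green, blue), "fx", "fy", "cx", "cy" (pixels), "cam_to_world" (4x4, takes a point from camera to world coordinates); the wrist camera has in their place "mount" (4x4, takes a point from camera to tool coordinates, whose origin is the TCP and whose axes are the tool frame's). Camera axes: x right, y down, z forward; pixel columns grow to the right and rows downward; lengths in m; the calibration is good to about 2 mm. A picture is of the moment at which its call begins: read the wrist's pose just before it. There is no depth.
A pose or a line that the arm cannot do raises manip.IKError and nothing moves.
- manip.sign_off(): hands the job in, once; it reports no verdict.
Readings, each from a call of its own:
- manip.get_time(): time.
- manip.get_joint_positions(): joint angles.
- manip.get_joint_vel(): joint speeds.
- manip.get_tau(): joint torques, N m.
- manip.get_position(): TCP position.
- manip.get_ee_rot(): TCP orientation.
- manip.get_contact_force(): force on the tool from outside, world axes, zero at the start.
- manip.get_torque(): the same for the moment, N m.
- manip.get_width(): finger opening in m.
Only numpy, scipy, OpenCV 4.12 (cv2) and the standard library are available. Lean on these libraries where they do the work, as an engineer would, in place of code of your own. Each camera call takes 0.05 s, during which the arm holds its last target.

## Working session

There is one attempt and no reset: what is moved stays moved. The work goes in short steps, each a Python script; the robot and the scene stay as the last script left them, time stands still between calls to the robot, and variables do not carry over. Pictures are saved under pics/ and viewed, and the job is handed in when it is done.

```bash
mkdir -p pics
python3 - <<'E'
from rig import manip
import cv2,numpy as np,pickle
print(manip.get_time(),manip.get_position(),manip.get_ee_rot(),manip.get_width())
d={}
for n in("side","top","wrist"):
    c=manip.camera(n);d[n]=c
    cv2.imwrite(f"pics/{n}0.png",c["image"][:,:,::-1])
    print(n,c["fx"],c["fy"],c["cx"],c["cy"]);print(np.round(c.get("cam_to_world",c.get("mount")),4))
pickle.dump(d,open("cam0.pkl","wb"))
E
```

```text
0.0 [ 0.20934722 -0.5883483   0.25253228] [ 2.03627856  0.35303379 -2.03672424] 0.08525044126707981
side 399.30921118194584 399.30921118194584 278.45281708674264 211.38111846035974
[[-0.968  -0.1669  0.1875  0.3854]
 [-0.251   0.6479 -0.7192  0.6885]
 [-0.0015 -0.7432 -0.6691  0.6475]
 [ 0.      0.      0.      1.    ]]
top 384.9944132475122 384.9944132475122 274.08628839927576 207.77710839192497
[[ 0.0061 -0.9974  0.0722  0.4688]
 [-0.9998 -0.0073 -0.0159  0.0495]
 [ 0.0163 -0.0721 -0.9973  0.9493]
 [ 0.      0.      0.      1.    ]]
wrist 376.1301123331975 376.1301123331975 274.2970274974913 203.6088818458848
[[ 0.000e+00 -2.601e-01  9.656e-01 -1.205e-01]
 [ 1.000e+00  2.000e-04  0.000e+00 -7.000e-04]
 [-2.000e-04  9.656e-01  2.601e-01 -6.630e-02]
 [ 0.000e+00  0.000e+00  0.000e+00  1.000e+00]]
```

View pics/top0.png

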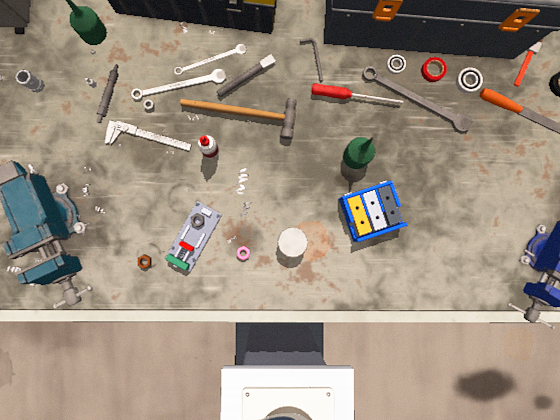

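View pics/side0.png

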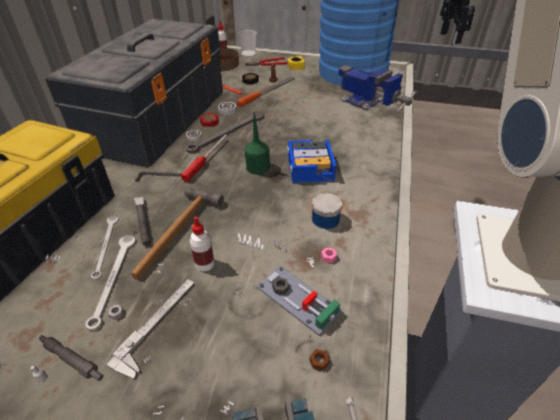

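View pics/wrist0.png

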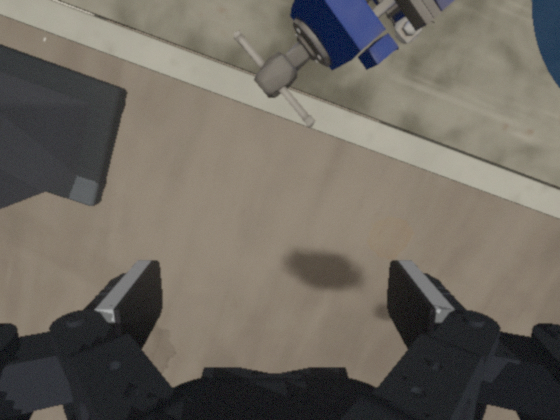

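Top view: the clamp is at about (193,237) with a dark nut at (198,220). A brown nut lies at (145,262) and a pink one at (243,254); both are look-alikes. Case is at (372,211), with the brass spacer leftmost at (357,215). I'll enlarge to confirm.

Run:
```python
import cv2,numpy as np
t=cv2.imread("pics/top0.png")
a=cv2.resize(t[190:290,130:270],None,fx=5,fy=5,interpolation=cv2.INTER_CUBIC)
b=cv2.resize(t[130:255,325:425],None,fx=5,fy=5,interpolation=cv2.INTER_CUBIC)
cv2.imwrite("pics/cr_a.png",a);cv2.imwrite("pics/cr_b.png",b[:600])
s=cv2.imread("pics/side0.png")
cv2.imwrite("pics/cr_s.png",cv2.resize(s[130:370,240:360],None,fx=2.5,fy=2.5,interpolation=cv2.INTER_CUBIC))
```

```text
(no output)
```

View pics/cr_a.png

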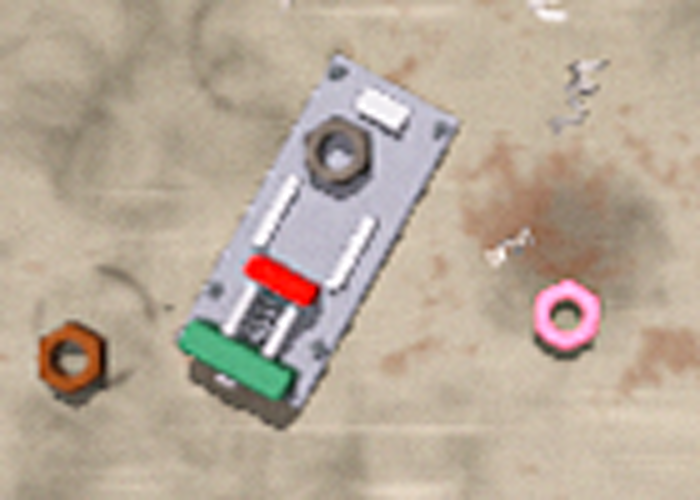

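View pics/cr_b.png

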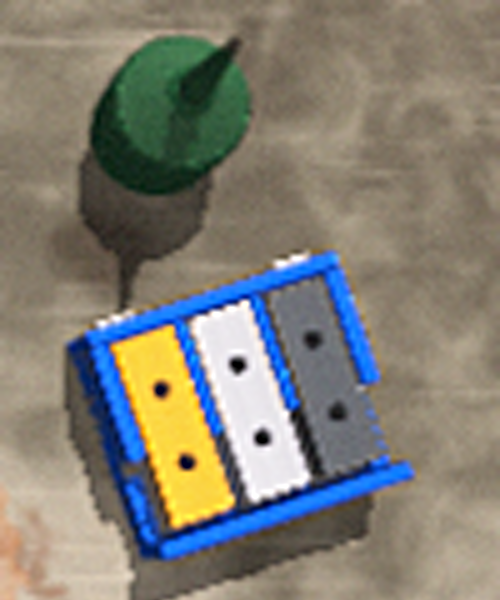

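View pics/cr_s.png

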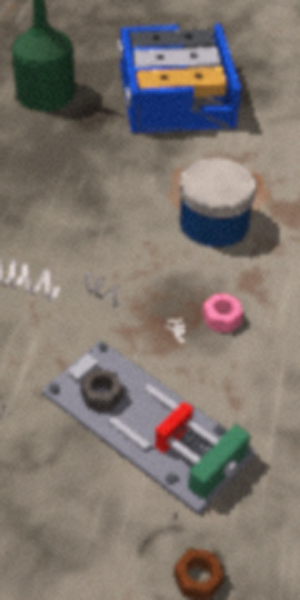

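The dark nut at crop (339,153), which is (198,220) in the full image, is the only one on the clamp plate. It is grey-brown dark, unlike the brown and pink ones, so it is nut_0. The brass spacer is in the case's left (+y) pocket. Next I compute rough poses and go for closer wrist views.

```bash
cat > h.py <<'E'
import numpy as np,cv2,pickle
from scipy.optimize import least_squares
from scipy.spatial.transform import Rotation as R
def proj(c,T,P):
    P=np.atleast_2d(P); q=(P-T[:3,3])@T[:3,:3]
    return np.c_[c["fx"]*q[:,0]/q[:,2]+c["cx"],c["fy"]*q[:,1]/q[:,2]+c["cy"]]
def unproj(c,T,uv,z):
    uv=np.atleast_2d(uv); d=np.c_[(uv[:,0]-c["cx"])/c["fx"],(uv[:,1]-c["cy"])/c["fy"],np.ones(len(uv))]@T[:3,:3].T
    return T[:3,3]+d*((z-T[2,3])/d[:,2])[:,None]
def pose2(p,L):  # p x,y,yaw
    c,s=np.cos(p[2]),np.sin(p[2]); L=np.atleast_2d(L).astype(float)
    return np.c_[p[0]+c*L[:,0]-s*L[:,1],p[1]+s*L[:,0]+c*L[:,1],L[:,2]]
def fit(c,T,L,uv,p0):
    r=least_squares(lambda p:(proj(c,T,pose2(p,L))-uv).ravel(),p0,loss="soft_l1")
    return r.x,(proj(c,T,pose2(r.x,L))-uv)
def down(yaw,tilt=0.0):
    """tool x down (tilted so the body leans back to -x of yaw frame), tool z towards -x(yaw), rotvec"""
    x=np.array([np.sin(tilt),0,-np.cos(tilt)]); z=np.array([-np.cos(tilt),0,-np.sin(tilt)]); y=np.cross(z,x)
    return (R.from_euler("z",yaw)*R.from_matrix(np.c_[x,y,z])).as_rotvec()
def wristT(c,pos,rv):
    T=np.eye(4);T[:3,:3]=R.from_rotvec(rv).as_matrix();T[:3,3]=pos
    return T@c["mount"]
def shot(manip,n,name,crop=None,s=1):
    pos,rv=manip.get_position(),manip.get_ee_rot()
    c=manip.camera(n);T=c["cam_to_world"] if n!="wrist" else wristT(c,pos,rv)
    im=c["image"][:,:,::-1]
    if crop: im=im[crop[1]:crop[3],crop[0]:crop[2]]
    cv2.imwrite(f"pics/{name}.png",cv2.resize(im,None,fx=s,fy=s,interpolation=cv2.INTER_CUBIC))
    pickle.dump((c,T),open(f"pics/{name}.pkl","wb"))
    return c,T
E
python3 - <<'E'
from h import *
from rig import manip
d=pickle.load(open("cam0.pkl","rb"));c=d["top"];T=c["cam_to_world"]
f=lambda a,o:(np.array(a)+.5)/5-.5+np.array(o)
mm=1e-3
L=np.array([[51,0,16],[-86,0,34],[-17,20,14],[-17,-20,14]])*mm
uv=f([(383,110),(237,360),(276,212),(354,254)],(130,190))
print("clamp",*fit(c,T,L,uv,[.45,.2,-.5]))
L=np.array([[2,38,52],[2,0,52],[2,-38,52]])*mm
L=np.array([[47,53,52],[47,23,52],[-43,23,52],[-43,53,52],[47,15,52],[47,-15,52],[-43,-15,52],[-43,15,52]])*mm
uv=f([(108,342),(175,325),(237,505),(170,530),(188,318),(250,298),(312,482),(250,505)],(325,130))
print("case",*fit(c,T,L,uv,[.45,-.2,.3]))
print("nut",unproj(c,T,f([(339,152)],(130,190)),.024))
print("can top-ish",unproj(c,T,[(358,160)],.09),"tin",unproj(c,T,[(292,241)],.054),"drop",unproj(c,T,[(150,205)],0),"glue",unproj(c,T,[(208,150)],.06))
print(R.from_rotvec(manip.get_ee_rot()).as_matrix().round(2), R.from_rotvec(down(-1.248)).as_matrix().round(2))
E
```

```text
clamp [ 0.4815066   0.22273234 -0.48755269] [[ 0.09422448 -0.27667373]
 [-0.27674024  0.44704945]
 [ 0.67556854  0.17824226]
 [-0.40863385 -0.35127708]]
case [ 0.5290757  -0.20102334  0.31513163] [[ 0.88431086  0.29933723]
 [-0.4536636  -0.14458436]
 [-0.59787975  0.38407891]
 [ 0.67837077 -0.70174692]
 [ 0.15782003  0.23198129]
 [-0.21802506  0.4001283 ]
 [-0.28455207  0.04014373]
 [ 0.0300053  -0.65804954]]
nut [[0.50508442 0.21842574 0.024     ]]
can top-ish [[ 0.64096688 -0.15368895  0.09      ]] tin [[ 0.4566802  -0.00674091  0.054     ]] drop [[0.54215568 0.3398331  0.        ]] glue [[0.66731464 0.19052354 0.06      ]]
[[-0.    0.34 -0.94]
 [ 0.   -0.94 -0.34]
 [-1.   -0.   -0.  ]] [[-0.   -0.95 -0.32]
 [-0.   -0.32  0.95]
 [-1.    0.   -0.  ]]
```

```bash
cat >> h.py <<'E'
def dn(yaw,tilt=0.0,flip=False):
    r=R.from_rotvec(down(yaw,tilt))
    return (r*R.from_euler("x",np.pi)).as_rotvec() if flip else r.as_rotvec()
E
python3 - <<'E'
from h import *
from rig import manip
for nm,p,y,t in [("clamp",(.49,.222,.17),-.4876,0),("clampplace",(.52,.205,.03),-.4876,0),("case",(.51,-.17,.2),.315,0),("grasp",(.54,-.16,.08),.315,.576)]:
    for fl in(0,1):
        q=manip.solve_ik(np.array(p),dn(y,t,fl)); print(nm,fl,None if q is None else np.round(q,2))
rv=dn(-.4876,0,True)
manip.move_to(np.array([.487,.222,.17]),rv)
c,T=shot(manip,"wrist","w1",None,1.4)
print(manip.get_time())
E
```

```text
clamp 0 [ 0.4   0.41  1.88 -0.    0.85  2.46]
clamp 1 [ 0.4   0.41  1.88 -0.    0.85 -0.68]
clampplace 0 [ 0.35  0.67  1.87 -0.    0.6   2.41]
clampplace 1 [ 0.35  0.67  1.87 -0.    0.6  -0.73]
case 0 [-0.34  0.37  1.86  0.    0.91  0.91]
case 1 [-0.34  0.37  1.86  0.    0.91 -2.23]
grasp 0 [-0.51  0.58  2.12  1.5   0.41 -0.66]
grasp 1 [-0.51  0.58  2.12  1.5   0.41  2.48]
3.2167
```

View pics/w1.png

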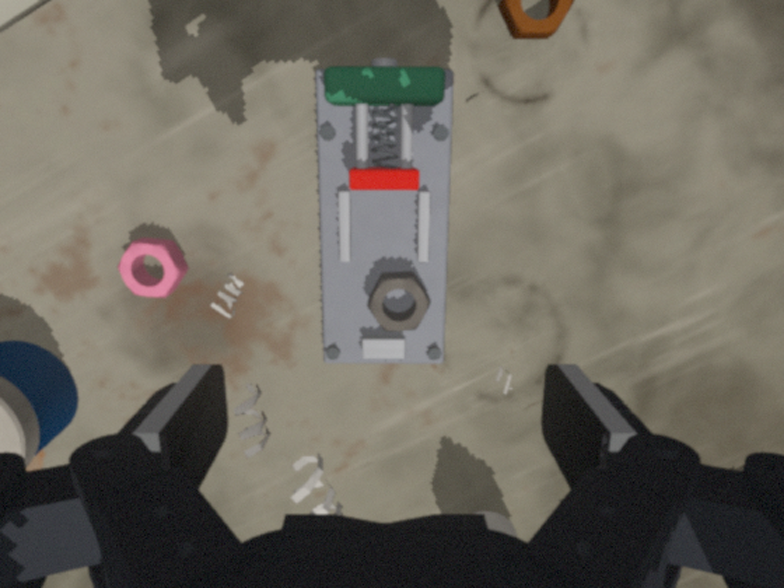

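The wrist view shows the clamp squarely: housing at (384,85), jaw at (384,179), rails at (344,227) and (424,227), nut at (399,298), stop at (384,348). I'll enlarge for corner picks.

Run:
```python
from h import *
c,T=pickle.load(open("pics/w1.pkl","rb"))
im=c["image"][:,:,::-1]
cv2.imwrite("pics/w1a.png",cv2.resize(im[185:265,220:330],None,fx=7,fy=7,interpolation=cv2.INTER_CUBIC))
cv2.imwrite("pics/w1b.png",cv2.resize(im[40:140,215:335],None,fx=6,fy=6,interpolation=cv2.INTER_CUBIC))
```

```text
(no output)
```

View pics/w1a.png

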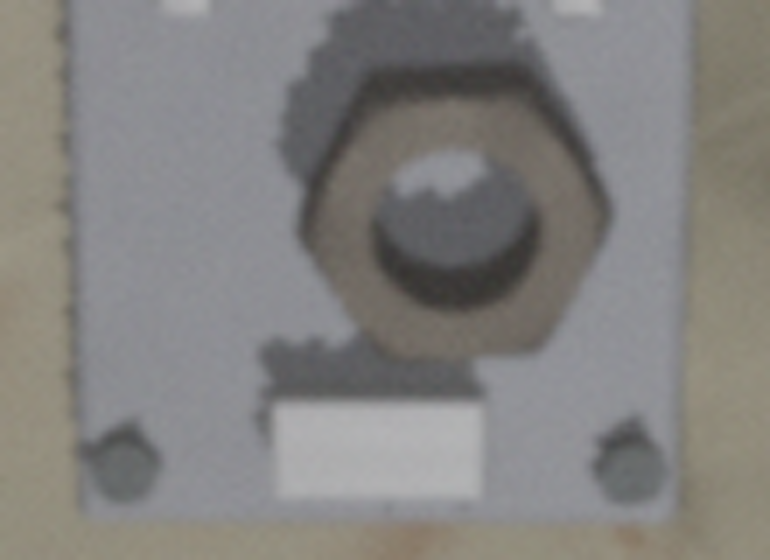

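View pics/w1b.png

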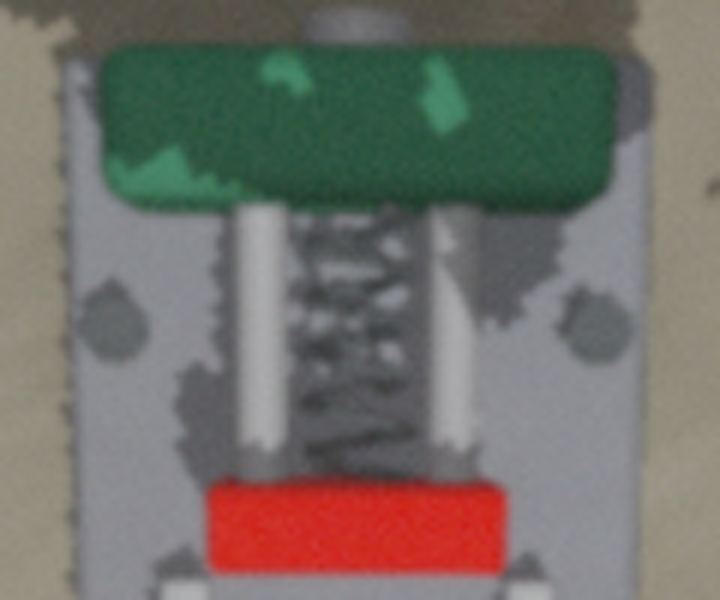

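Run:
```python
from h import *
c,T=pickle.load(open("pics/w1.pkl","rb"))
A=lambda a:(np.array(a)+.5)/7-.5+np.array((220,185))
B=lambda a:(np.array(a)+.5)/6-.5+np.array((215,40))
L=np.array([[45,-12,16],[45,12,16],[57,12,16],[57,-12,16],[2,-18,14],[2,18,14],[-38,-17,34],[-38,17,34],[-94,-28,34],[-94,28,34]])*1e-3
uv=np.r_[A([(272,402),(482,402),(482,497),(275,497),(210,15),(555,14)]),B([(212,573),(507,573),(100,45),(615,45)])]
p,r=fit(c,T,L,uv,[.48,.22,-.49]);print("clamp",p,r.round(2).tolist())
a=np.radians(np.arange(6)*60+30)
H=np.c_[np.cos(a),np.sin(a),np.zeros(6)]*.01732+[0,0,.024]
h=A([(545,352),(608,218),(528,93),(372,95),(306,226),(375,352)])
# order: angle from clamp x (image down), toward +y (image right): 30 -> lower right
n,r=fit(c,T,H,h,[p[0],p[1],p[2]]);print("nut",n,r.round(2).tolist())
cl=R.from_euler("z",-p[2]).apply([n[0]-p[0],n[1]-p[1],0]);print("nut in clamp",cl, n[2]-p[2])
print("tin",unproj(c,T,np.array([(5,430)])/1.4,.054),"pink",unproj(c,T,np.array([(152,268)])/1.4,.016))
pickle.dump(dict(clamp=p,nut=n),open("poses.pkl","wb"))
```

```text
clamp [ 0.48222512  0.22501928 -0.49290293] [[-0.14, -0.38], [0.74, -0.25], [0.52, 0.52], [-0.47, 0.4], [0.46, 0.25], [-0.98, 0.59], [-0.99, 0.3], [0.33, 0.52], [-0.83, -1.14], [1.57, -0.73]]
nut [ 0.50544867  0.22160404 -0.45601881] [[-0.78, 0.41], [1.57, 0.08], [0.94, -1.35], [-0.48, -0.88], [-2.04, 0.4], [0.45, 1.12]]
nut in clamp [0.02207512 0.00798034 0.        ] 0.03688411361439342
tin [[0.46318686 0.0197603  0.054     ]] pink [[0.42838037 0.11328594 0.016     ]]
```

Run:
```python
from h import *
from rig import manip
P=pickle.load(open("poses.pkl","rb"));n=P["nut"]
yaw=n[2]-np.pi/6
rv=dn(yaw,0,True)
print(np.round(manip.solve_ik(np.array([n[0],n[1],.09]),rv),2))
manip.command_gripper(.040)
manip.move_to(np.array([n[0],n[1],.09]),rv)
shot(manip,"wrist","w2",(120,80,480,420),1.8)
print(manip.get_time(),manip.get_position(),manip.get_width())
```

```text
[ 0.39  0.56  1.88 -0.    0.7  -0.2 ]
4.3083 [0.50580132 0.22182716 0.09074754] 0.03991283191552964
```

View pics/w2.png

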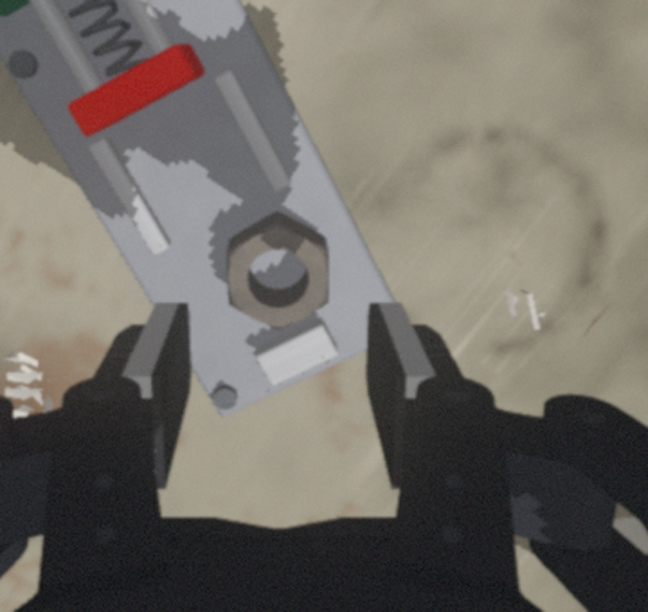

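Nut flats are vertical in the view at (230..328, 270) and centred between the fingers (188/370). Descending.

Run:
```python
from h import *
from rig import manip
P=pickle.load(open("poses.pkl","rb"));n=P["nut"]
rv=dn(n[2]-np.pi/6,0,True)
manip.servo_line(np.array([n[0],n[1],.034]),rv,rate=.08)
print(manip.get_contact_force().round(2))
manip.command_gripper(.02,30)
print(manip.get_width(),manip.get_position(),manip.get_contact_force().round(2))
manip.servo_line(np.array([n[0],n[1],.10]),rv,rate=.1)
print(manip.get_time(),manip.get_width(),manip.get_contact_force().round(2))
shot(manip,"wrist","w3")
```

```text
[-0.68 -0.56  0.17]
0.028197454325565908 [0.50586281 0.22178067 0.03456147] [-0.64  1.02  1.53]
6.2083 0.028473291437703777 [ 0.31  0.58 -1.62]
```

View pics/w3.png

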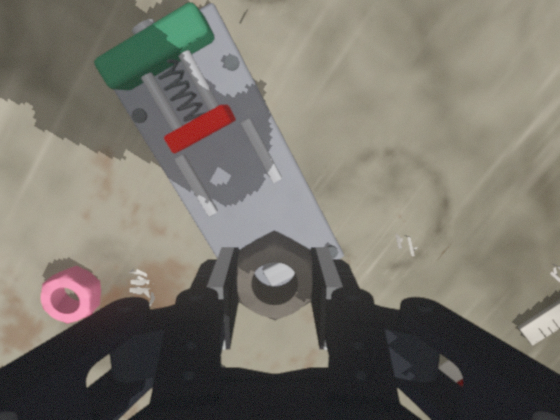

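Nut is held between the pads at (275,275). Placing it on clear bench to the left.

Run:
```python
from h import *
from rig import manip
P=pickle.load(open("poses.pkl","rb"));n=P["nut"]
rv=dn(n[2]-np.pi/6+.15,0,True)
x,y=.54,.345
manip.move_to(np.array([x,y,.085]),rv)
manip.servo_line(np.array([x,y,.0268]),rv,rate=.08)
print(manip.get_position(),manip.get_contact_force().round(2))
manip.command_gripper(.048)
manip.servo_line(np.array([x,y,.12]),rv,rate=.15)
print(manip.get_time(),manip.get_width(),manip.get_contact_force().round(2))
shot(manip,"wrist","w4")
# next: above the case
cs=np.array([.529,-.201]);
rv=dn(.315,0,True)
manip.command_gripper(0.085)
manip.move_to(np.array([.525,-.18,.24]),rv)
shot(manip,"wrist","w5",None,1.4)
print(manip.get_time(),np.round(manip.get_joint_positions(),2))
```

```text
[0.53898164 0.34417437 0.02646598] [-3.59 -2.94  6.43]
8.8167 0.0479357561432723 [-0.33 -0.7  -0.65]
11.3167 [-0.35  0.34  1.8   0.    1.01 -2.24]
```

View pics/w4.png

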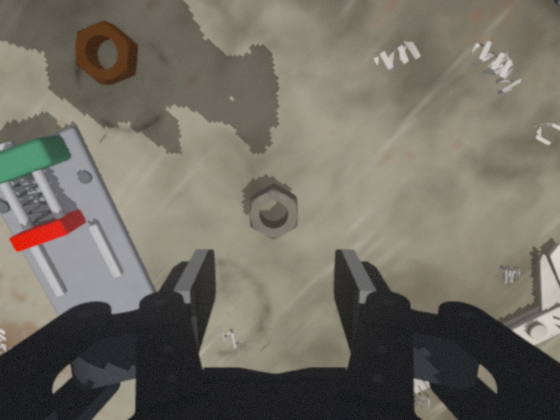

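View pics/w5.png

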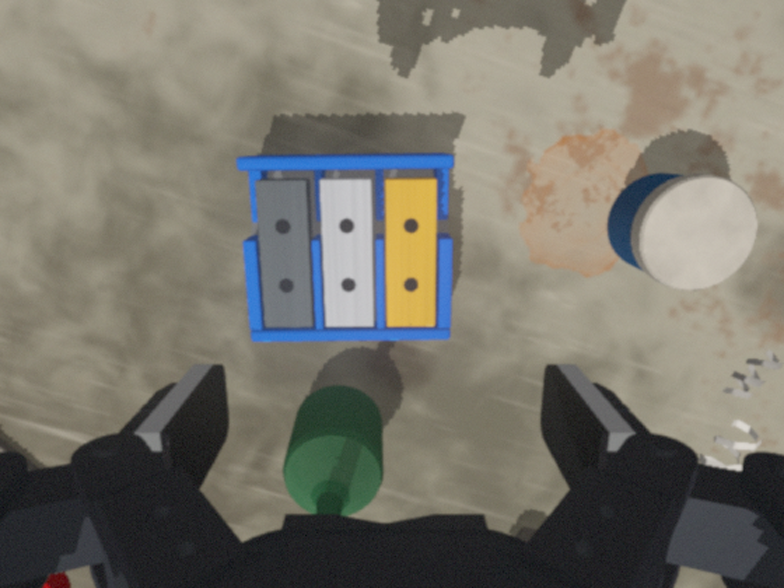

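w4: the dark nut lies flat on bare bench at (275,212). w5: case, with brass on the right (410,253), steel (347,253), black (285,253), oil can at (335,460), tin at (690,232). I'll enlarge the case.

Run:
```python
from h import *
c,T=pickle.load(open("pics/w5.pkl","rb"))
im=c["image"][:,:,::-1]
cv2.imwrite("pics/w5a.png",cv2.resize(im[105:250,168:328],None,fx=4,fy=4,interpolation=cv2.INTER_CUBIC))
```

```text
(no output)
```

View pics/w5a.png

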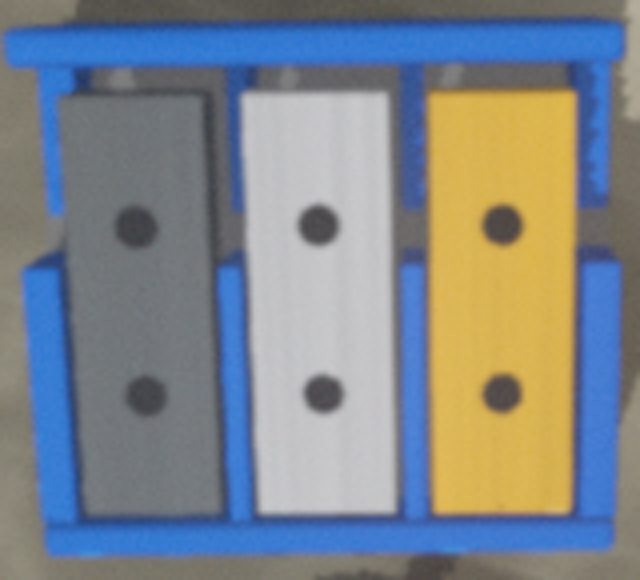

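Run:
```python
from h import *
c,T=pickle.load(open("pics/w5.pkl","rb"))
A=lambda a:(np.array(a)+.5)/4-.5+np.array((168,105))
L=[];
for y in(38,0,-38): L+=[[-43,y-15,52],[-43,y+15,52],[47,y+15,52],[47,y-15,52]]
L=np.array(L)*1e-3
uv=A([(428,90),(578,90),(573,514),(433,515),(242,92),(389,92),(397,514),(257,516),(60,95),(206,92),(222,515),(83,516)])
p,r=fit(c,T,L,uv,[.529,-.2,.315]);print("case",p,r.round(2).tolist())
b,r=fit(c,T,L[:4],uv[:4],[.529,-.2,.315]);print("brass",b,r.round(2).tolist())
cl=pose2(p,[[2e-3,38e-3,.052]]);print(cl, pose2(b,[[2e-3,38e-3,.052]]))
P=pickle.load(open("poses.pkl","rb"));P["case"]=p;pickle.dump(P,open("poses.pkl","wb"))
print("can",unproj(c,T,np.array([(333,415)])/1.4,.09))
```

```text
case [ 0.52945446 -0.20028616  0.32241541] [[0.72, 0.34], [0.49, 0.07], [-0.28, -0.24], [0.13, -0.26], [0.04, 0.18], [0.54, -0.09], [-0.09, 0.05], [0.33, -0.21], [-1.63, -0.23], [-0.89, 0.25], [-0.14, 0.1], [0.04, 0.08]]
brass [ 0.52972004 -0.2004358   0.32755148] [[0.17, 0.45], [-0.07, -0.01], [-0.26, -0.32], [0.15, -0.17]]
[[ 0.51931079 -0.16361048  0.052     ]] [[ 0.51938814 -0.1638127   0.052     ]]
can [[ 0.61416245 -0.18023964  0.09      ]]
```

Run:
```python
from h import *
from rig import manip
P=pickle.load(open("poses.pkl","rb"));p=P["case"].copy();p[2]=.325
rv=dn(.325,0,True)
w=pose2(p,[[-.028,.038,0]])[0];print(w)
manip.command_gripper(0.0,30)
manip.move_to(np.array([w[0],w[1],.095]),rv)
manip.servo_line(np.array([w[0],w[1],.076]),rv,rate=.08)
f0=manip.get_contact_force();print(f0.round(2),manip.get_width(),manip.get_time())
for z in np.arange(.074,.0655,-.0015):
    manip.servo_line(np.array([w[0],w[1],z]),rv,rate=.03)
    f=manip.get_contact_force()-f0
    print(round(z,4),manip.get_position().round(4),f.round(2))
    if abs(f[2])>20: break
manip.servo_line(np.array([w[0],w[1],.16]),rv,rate=.2)
shot(manip,"wrist","w6",None,1.4);shot(manip,"side","s6",(270,120,350,200),6)
print(manip.get_time())
```

```text
[ 0.49078651 -0.17321608  0.        ]
[ 0.06  0.57 -0.66] -0.0001476661665823233 13.125
0.074 [ 0.4909 -0.1733  0.0741] [-0.65 -0.51  1.05]
0.0725 [ 0.4908 -0.1732  0.0725] [-0.38 -0.52  1.07]
0.071 [ 0.4907 -0.1732  0.0709] [ 0.45 -0.54  0.38]
0.0695 [ 0.4907 -0.1732  0.0694] [ 0.73 -1.27  0.63]
0.068 [ 0.4907 -0.1732  0.0679] [-0.9  -0.4   0.42]
0.0665 [ 0.4907 -0.1732  0.0664] [-1.26 -0.62  0.65]
15.3417
```

View pics/w6.png

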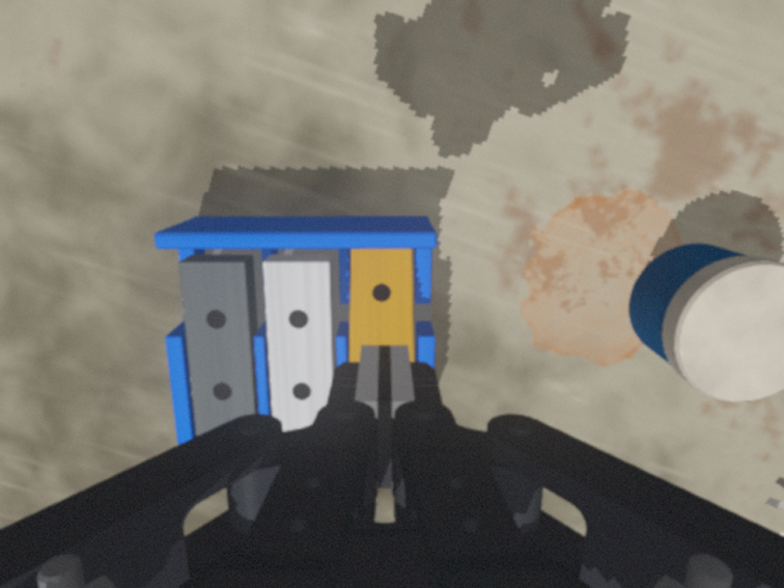

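View pics/s6.png

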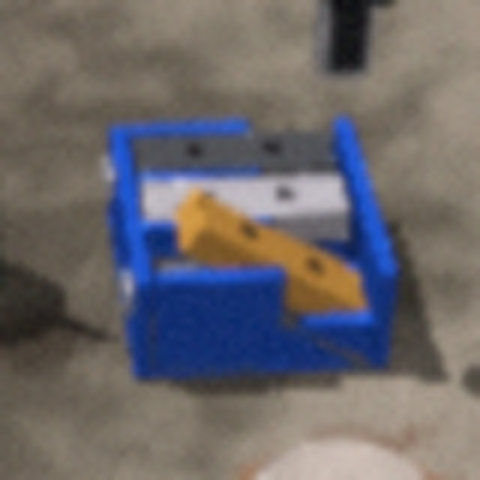

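The brass spacer is tipped and leaning with its far end up in s6, at (200,205) in the crop; steel and black are still flush. Now I check the predicted raised-end position against the side picture and test IK for the grasp and placing poses.

```bash
cat >> h.py <<'E'
TH=np.radians(33)
def spc(L,u,s,v,y=.038):
    """point in case frame: s m inward from raised end, v above lower face; u=distance of far lower edge from ramp edge"""
    a=np.array([np.cos(TH),0,np.sin(TH)]);n=np.array([-np.sin(TH),0,np.cos(TH)])
    return np.array([0,y,.036])+(u-s)*a+v*n
E
python3 - <<'E'
from h import *
from rig import manip
P=pickle.load(open("poses.pkl","rb"));p=P["case"].copy();p[2]=.325
c,T=pickle.load(open("pics/s6.pkl","rb"))
for u in(.042,.044,.047):
  q=np.array([spc(0,u,s,v,y) for s,v,y in[(0,.016,.053),(0,.016,.023),(0,0,.053),(.09,.016,.053)]])
  print(u,((proj(c,T,pose2(p,q))-[270,120]+.5)*6-.5).round(0).tolist())
im=c["image"][:,:,::-1][140:185,290:340]
cv2.imwrite("pics/s6b.png",cv2.resize(im,None,fx=12,fy=12,interpolation=cv2.INTER_CUBIC))
q0=manip.get_joint_positions();print(np.round(q0,2))
for td in(0,10,20,33):
  t=np.radians(td)
  g=pose2(p,[spc(0,.044,.005,.007)])[0]-0.019*0
  x=R.from_rotvec(dn(.325,t,False)).apply([1,0,0])
  for fl in(0,1):
    for lift in(0,.08):
      q=manip.solve_ik(g-.022*x+[0,0,lift],dn(.325,t,fl));print("grasp",td,fl,lift,None if q is None else np.round(q,2))
    C=P["clamp"]
    w=pose2(C,[[.040,0,.012]])[0]
    x=R.from_rotvec(dn(C[2],t-TH,fl)).apply([1,0,0])
    q=manip.solve_ik(w-.022*x,dn(C[2],t-TH,fl));print("place",td,fl,None if q is None else np.round(q,2))
E
```

```text
0.042 [[200.0, 229.0], [192.0, 189.0], [178.0, 256.0], [367.0, 315.0]]
0.044 [[196.0, 227.0], [188.0, 187.0], [174.0, 254.0], [363.0, 313.0]]
0.047 [[190.0, 224.0], [182.0, 185.0], [169.0, 251.0], [358.0, 311.0]]
[-0.36  0.41  1.93  0.    0.81 -2.26]
grasp 0 0 0 [-0.3   0.58  1.85  0.    0.71  0.95]
grasp 0 0 0.08 [-0.3   0.46  1.82  0.    0.86  0.95]
place 0 0 [0.17 0.85 1.6  0.37 1.19 2.01]
grasp 0 1 0 [-0.3   0.6   1.83  0.    0.72 -2.2 ]
grasp 0 1 0.08 [-0.3   0.48  1.8   0.    0.87 -2.2 ]
place 0 1 [ 0.17  0.85  1.6   0.37  1.19 -1.13]
grasp 10 0 0 [-0.36  0.55  1.95  0.22  0.52  0.7 ]
grasp 10 0 0.08 [-0.36  0.41  1.92  0.17  0.69  0.76]
place 10 0 [0.22 0.77 1.69 0.31 1.01 2.08]
grasp 10 1 0 [-0.35  0.56  1.92  0.22  0.53 -2.43]
grasp 10 1 0.08 [-0.35  0.43  1.89  0.17  0.69 -2.38]
place 10 1 [ 0.22  0.77  1.69  0.31  1.01 -1.06]
grasp 20 0 0 [-0.42  0.54  2.03  0.67  0.39  0.23]
grasp 20 0 0.08 [-0.42  0.39  2.01  0.47  0.54  0.44]
place 20 0 [0.27 0.72 1.77 0.21 0.83 2.18]
grasp 20 1 0 None
grasp 20 1 0.08 None
place 20 1 [ 0.27  0.72  1.77  0.21  0.83 -0.96]
grasp 33 0 0 [-0.52  0.57  2.13  1.49  0.42 -0.67]
grasp 33 0 0.08 [-0.52  0.39  2.11  1.11  0.47 -0.24]
place 33 0 [ 0.36  0.66  1.88 -0.    0.6   2.42]
grasp 33 1 0 [-0.5   0.57  2.11  1.46  0.41  2.52]
grasp 33 1 0.08 None
place 33 1 [ 0.36  0.66  1.88  0.    0.6  -0.72]
```

View pics/s6b.png

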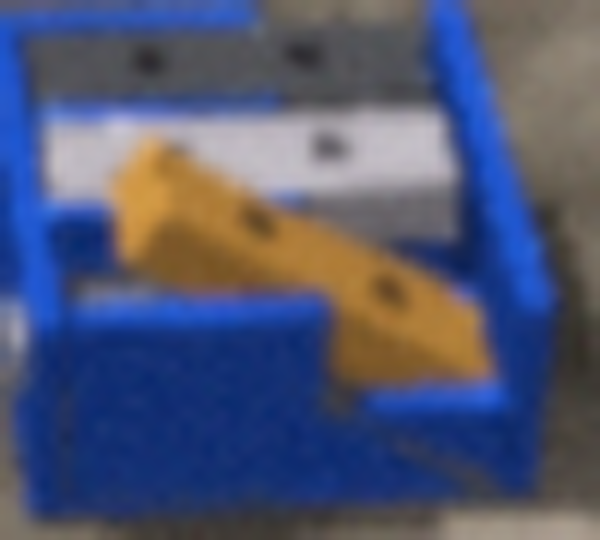

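Run:
```python
from h import *
from rig import manip
P=pickle.load(open("poses.pkl","rb"));p=P["case"].copy();p[2]=.325
U=.043
rv=dn(.325,TH,False); x=R.from_rotvec(rv).apply([1,0,0])
g=pose2(p,[spc(0,U,.005,.0045)])[0]-.022*x
print("grasp tcp",g, "tip inner z", spc(0,U,.016,.0045)[2])
c,T=pickle.load(open("pics/s6.pkl","rb"));print("glue base",unproj(c,T,[(203,266)],0),"can base",unproj(c,T,[(258,170)],0))
manip.command_gripper(.05)
hi=g+[-.02,-.0,.17]
manip.move_to(hi,rv)
print(manip.get_time(),np.round(manip.get_joint_positions(),2))
manip.servo_line(g-.05*x,rv,rate=.12)
shot(manip,"wrist","w7",None,1.4);shot(manip,"side","s7",(260,80,360,200),5)
print(manip.get_time(),manip.get_position())
```

```text
grasp tcp [ 0.53384448 -0.15870779  0.07892105] tip inner z 0.05447927150116013
glue base [[0.67752635 0.19840327 0.        ]] can base [[ 0.66363331 -0.15756184  0.        ]]
17.8833 [-0.54  0.2   2.1   0.82  0.6   0.08]
19.2 [ 0.50833405 -0.16754879  0.12139856]
```

View pics/w7.png

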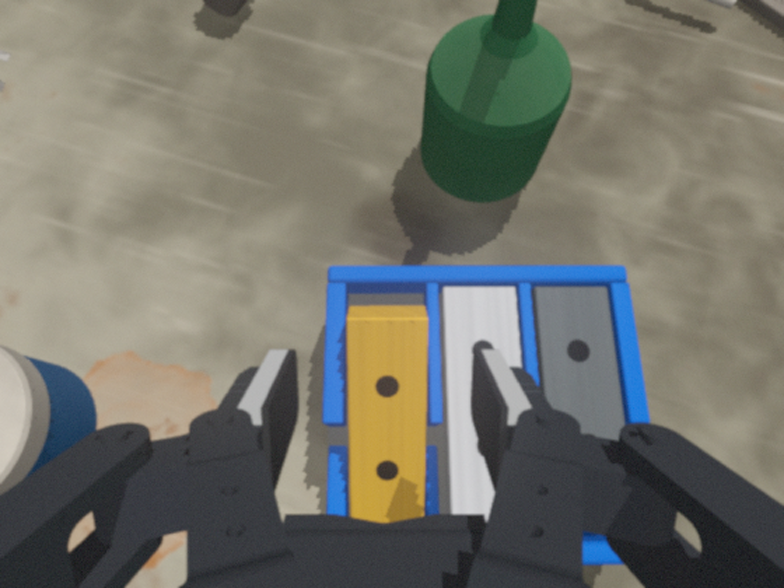

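View pics/s7.png

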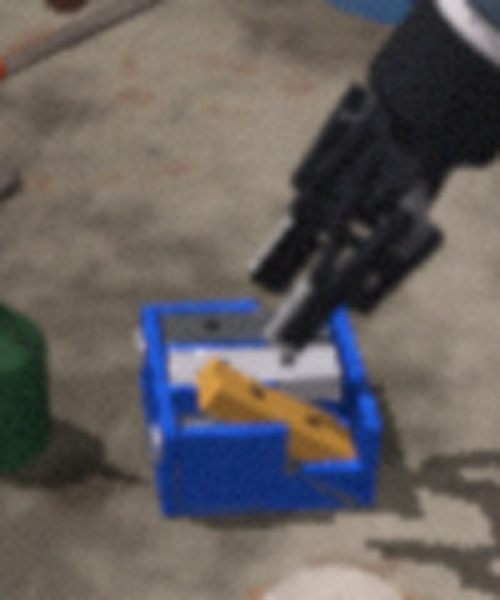

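Aligned: finger tips at 295/472 are centred at 383, spacer's raised end is centred at 388 with top edge at row 319. I'll check the along-axis estimate against this picture before closing in.

Run:
```python
from h import *
P=pickle.load(open("poses.pkl","rb"));p=P["case"].copy();p[2]=.325
c,T=pickle.load(open("pics/w7.pkl","rb"))
for U in(.040,.043,.046):
  q=np.array([spc(0,U,s,v,y) for s,v,y in[(0,.016,.053),(0,.016,.023),(0,0,.053)]])
  print(U,(proj(c,T,pose2(p,q))*1.4).round(0).tolist())
print((proj(c,T,pose2(p,[[.0565,.0625,.052],[.0565,-.0625,.052]]))*1.4).round(0).tolist(),"seen (329,267) (626,266)")
```

```text
0.04 [[344.0, 327.0], [427.0, 327.0], [347.0, 313.0]]
0.043 [[344.0, 319.0], [427.0, 319.0], [347.0, 306.0]]
0.046 [[344.0, 311.0], [427.0, 311.0], [347.0, 298.0]]
[[327.0, 263.0], [627.0, 263.0]] seen (329,267) (626,266)
```

Run:
```python
from h import *
from rig import manip
P=pickle.load(open("poses.pkl","rb"));p=P["case"].copy();p[2]=.325
rv=dn(.325,TH,False); x=R.from_rotvec(rv).apply([1,0,0])
g=pose2(p,[spc(0,.043,.005,.0045)])[0]-.022*x
f0=manip.get_contact_force()
manip.servo_line(g,rv,rate=.06)
print(manip.get_position(),(manip.get_contact_force()-f0).round(2))
shot(manip,"side","s8",(260,80,360,200),5)
manip.command_gripper(.02,80)
print(manip.get_width(),(manip.get_contact_force()-f0).round(2),manip.get_time())
shot(manip,"wrist","w8",None,1.4)
```

```text
[ 0.53383264 -0.15876944  0.07910281] [ 0.81 -1.05  0.57]
0.027568541992374105 [-1.24 -1.15  4.35] 20.5583
```

View pics/w8.png

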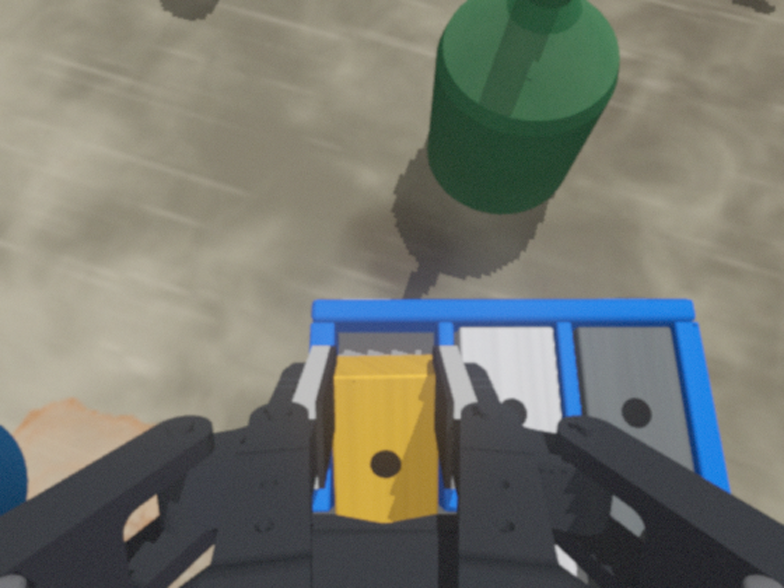

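View pics/s8.png

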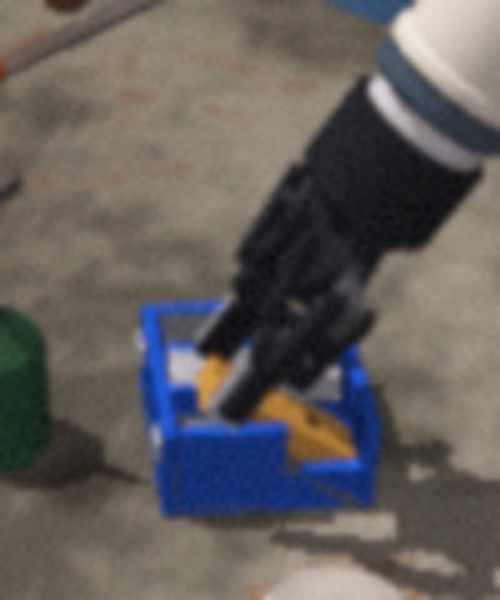

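Both pads are on the raised end's sides, at (320,400) and (450,400). Lifting.

Run:
```python
from h import *
from rig import manip
rv=manip.get_ee_rot(); g=manip.get_position()
ex=R.from_euler("z",.325).apply([1,0,0])
manip.servo_line(g+.003*ex+[0,0,.008],rv,rate=.04)
print(manip.get_width(),manip.get_contact_force().round(2))
manip.servo_line(g+.003*ex+[0,0,.085],rv,rate=.08)
print(manip.get_width(),manip.get_contact_force().round(2),manip.get_time())
shot(manip,"wrist","w9",None,1.4);shot(manip,"side","s9",(260,60,360,180),5)
```

```text
0.027336053380132383 [-0.3  -0.4  -2.44]
0.027440376999996186 [ 0.71 -0.02 -3.05] 22.0833
```

View pics/s9.png

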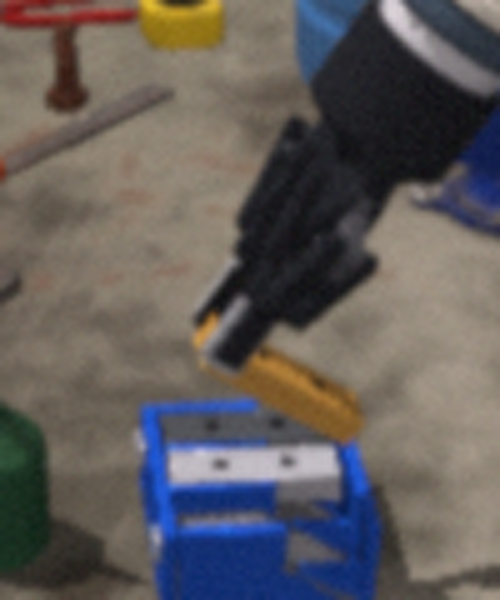

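View pics/w9.png

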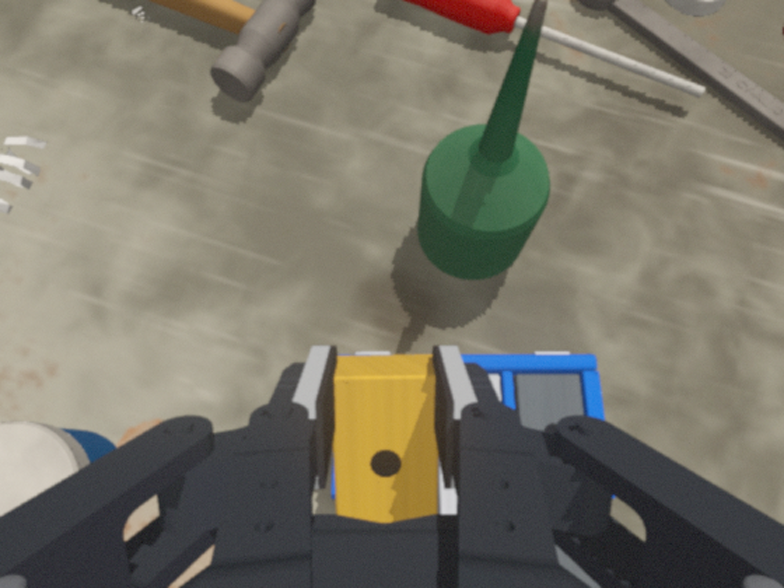

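The spacer came out held firmly at the same place in the grip. Steel and black are still flush. Moving over the clamp, with the spacer levelled.

```bash
cat >> h.py <<'E'
SE=.005; BOT=.0265   # spacer end beyond tool axis; lower face ahead of TCP
def clamp_tcp(C,xend,zbot,dy=0): return pose2(C,[[xend-SE,dy,zbot+BOT]])[0]
E
python3 - <<'E'
from h import *
from rig import manip
C=pickle.load(open("poses.pkl","rb"))["clamp"]
rv=dn(C[2],0,False)
g=manip.get_position();manip.servo_line(g+[-.03,.01,.04],rate=.15)
for xe,zb in[(.057,.17),(.057,.019),(.040,.019),(.044,.009)]:
    q=manip.solve_ik(clamp_tcp(C,xe,zb),rv);print(None if q is None else np.round(q,2))
manip.move_to(clamp_tcp(C,.057,.15),rv)
manip.servo_line(clamp_tcp(C,.057,.06),rv,rate=.12)
print(manip.get_time(),manip.get_width(),manip.get_contact_force().round(2),np.round(manip.get_joint_positions(),2))
shot(manip,"wrist","w10",None,1.4);shot(manip,"side","s10",(230,200,370,340),4);shot(manip,"top","t10",(150,180,270,280),6)
E
```

```text
[ 0.34  0.41  1.81 -0.    0.93  2.41]
[ 0.34  0.65  1.86 -0.    0.63  2.41]
[ 0.36  0.64  1.88 -0.    0.62  2.43]
[ 0.36  0.66  1.88 -0.    0.6   2.42]
25.7167 0.02761674712372474 [-0.26 -0.07 -2.4 ] [0.34 0.58 1.85 0.   0.71 2.41]
```

View pics/w10.png

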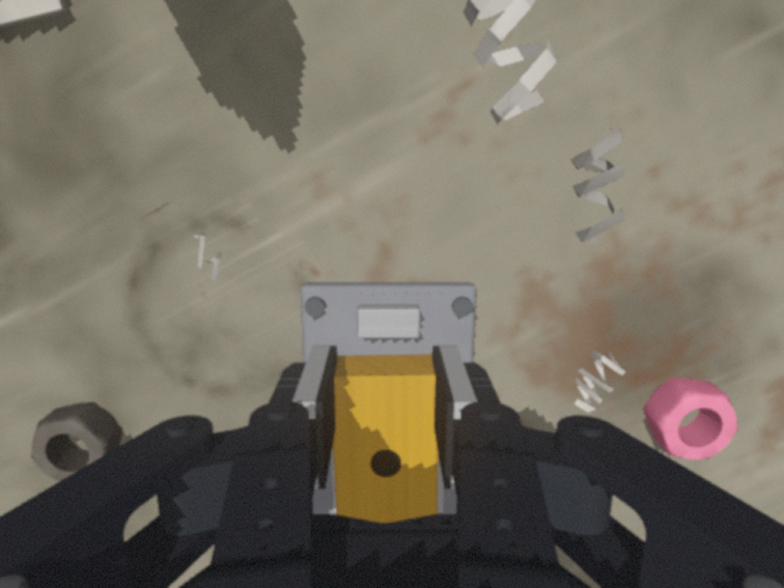

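View pics/s10.png

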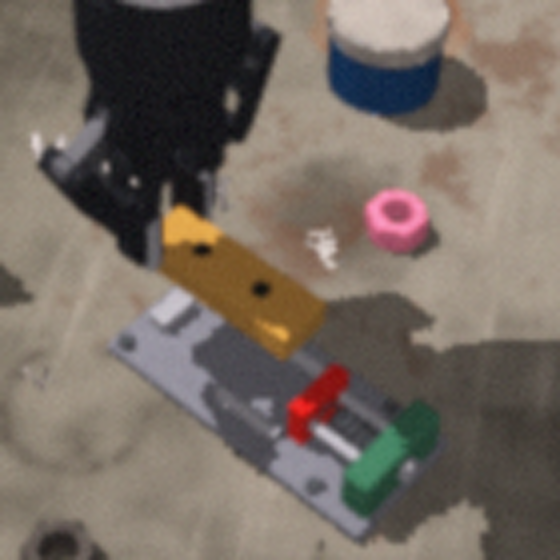

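View pics/t10.png

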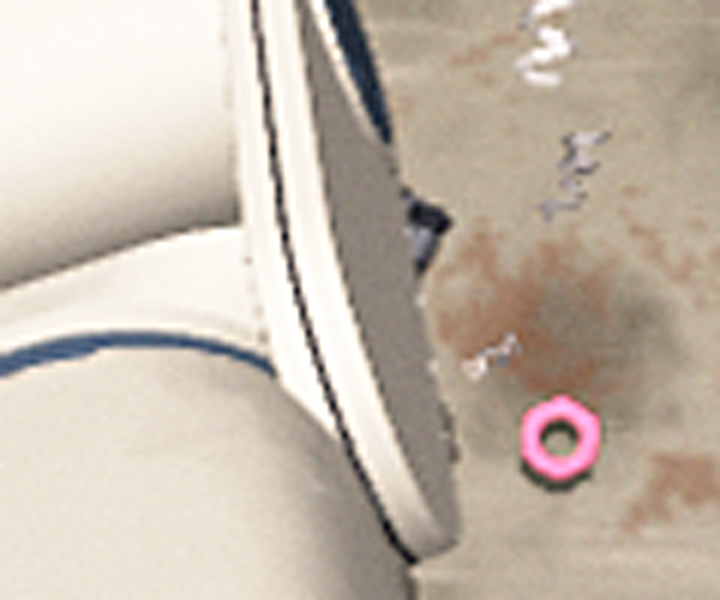

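Lateral check: refit the clamp from this opposite-facing wrist view (stop top (358..420, 306..338), plate edge (302/474, 284)) to average out camera bias. Also project the held spacer's end.

Run:
```python
from h import *
C=pickle.load(open("poses.pkl","rb"))["clamp"]
c,T=pickle.load(open("pics/w10.pkl","rb"))
V=lambda a:(np.array(a)+.5)/1.4-.5
L=np.array([[57,12,16],[57,-12,16],[45,-12,16],[45,12,16]])*1e-3
uv=V([(358,306),(420,305),(421,337.5),(358,338)])
w=unproj(c,T,uv,.016);k=R.from_euler("z",-C[2]).apply(w-[C[0],C[1],0]);print((k*1e3).round(1).tolist())
w=unproj(c,T,V([(302,284),(474,284)]),.008);k=R.from_euler("z",-C[2]).apply(w-[C[0],C[1],0]);print((k*1e3).round(1).tolist())
# held spacer end top edge
pz=.06+.016
w=unproj(c,T,V([(334,376),(436,375)]),pz);k=R.from_euler("z",-C[2]).apply(w-[C[0],C[1],0]);print("spacer end",(k*1e3).round(1).tolist())
c,T=pickle.load(open("pics/s10.pkl","rb"))
# side: project predicted spacer corners and clamp features (4x crop coords)
S=lambda q:((proj(c,T,pose2(C,np.array(q)*1e-3))-[230,200]+.5)*4-.5).round(0).tolist()
print("spacer near top corners",S([[-33,15,76],[-33,-15,76],[-33,15,60],[57,15,76]]))
print("stop/jaw/plate",S([[45,12,16],[45,-12,16],[-38,17,34],[-38,-17,34],[-94,28,34]]))
im=c["image"][:,:,::-1][240:320,255:345];cv2.imwrite("pics/s10b.png",cv2.resize(im,None,fx=7,fy=7,interpolation=cv2.INTER_CUBIC))
```

```text
[[58.2, 11.4, 16.0], [58.6, -12.2, 16.0], [45.5, -12.8, 16.0], [45.3, 11.5, 16.0]]
[[64.8, 33.6, 8.0], [64.8, -33.8, 8.0]]
spacer end [[57.0, 15.0, 76.0], [57.3, -12.7, 76.0]]
spacer near top corners [[280.0, 341.0], [323.0, 302.0], [279.0, 363.0], [135.0, 237.0]]
stop/jaw/plate [[160.0, 327.0], [193.0, 299.0], [282.0, 407.0], [329.0, 362.0], [363.0, 495.0]]
```

View pics/s10b.png

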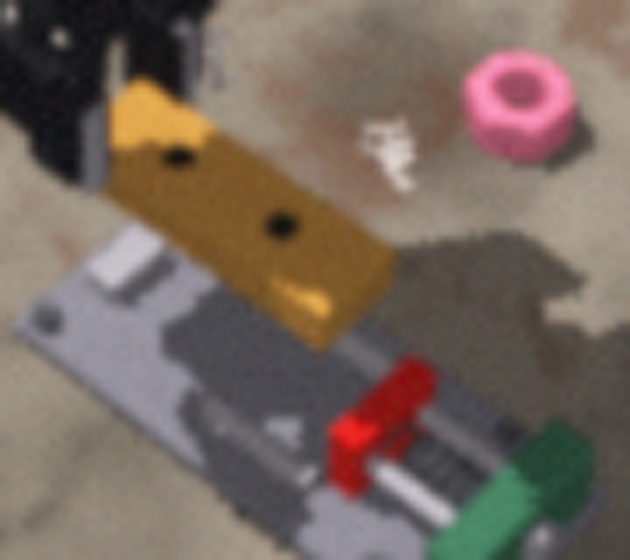

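Both views agree to about 0.5 mm: stop face at 45.4, lateral offset −0.5 mm, spacer end at 57 and level. Lower in front of the jaw, then push back.

Run:
```python
from h import *
from rig import manip
C=pickle.load(open("poses.pkl","rb"))["clamp"]
rv=dn(C[2],0,False);dy=-.0007
ex=np.array([np.cos(C[2]),np.sin(C[2]),0])
f0=manip.get_contact_force()
F=lambda:(lambda f:(round(float(f@ex),1),round(float(f[2]),1)))(manip.get_contact_force()-f0)
manip.servo_line(clamp_tcp(C,.057,.019,dy),rv,rate=.08);print("down",F())
for xe in(.052,.048,.044,.0405):
    manip.servo_line(clamp_tcp(C,xe,.019,dy),rv,rate=.05);print(xe,F(),round(manip.get_width(),4))
print(manip.get_time(),manip.get_position())
shot(manip,"side","s11",(255,240,345,320),7);shot(manip,"wrist","w11",None,1.4)
```

```text
down (-0.3, 0.2)
0.052 (4.2, -0.1) 0.0274
0.048 (6.4, -1.1) 0.0273
0.044 (8.8, -1.0) 0.0271
0.0405 (10.2, -0.1) 0.0275
27.5333 [0.51495015 0.20740971 0.04614799]
```

View pics/s11.png

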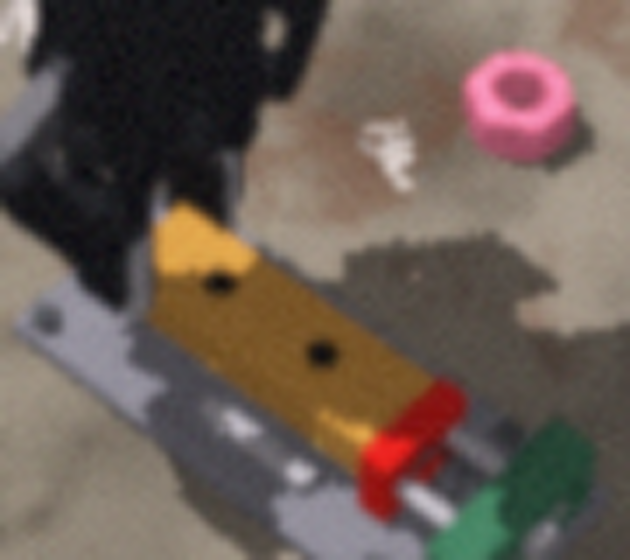

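View pics/w11.png

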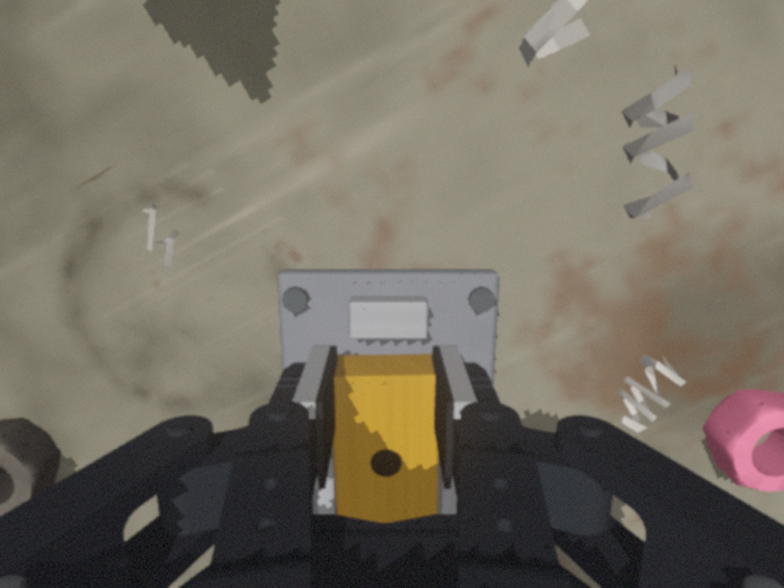

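Jaw is pushed back about 12 mm (10.2 N), with a visible gap between the spacer end (row 355) and the stop (row 340). Lowering.

Run:
```python
from h import *
from rig import manip
C=pickle.load(open("poses.pkl","rb"))["clamp"]
rv=dn(C[2],0,False);dy=-.0007
ex=np.array([np.cos(C[2]),np.sin(C[2]),0])
F=lambda:(lambda f:(round(float(f@ex),1),round(float(f[2]),1)))(manip.get_contact_force())
print(F())
for zb in(.014,.011,.0095,.0085,.008,.0075):
    manip.servo_line(clamp_tcp(C,.0405,zb,dy),rv,rate=.04);f=F();print(zb,f,manip.get_position()[2].round(4))
    if f[1]>8: break
z=manip.get_position()[2]-BOT
for xe in(.0425,.044,.045):
    manip.servo_line(clamp_tcp(C,xe,z,dy),rv,rate=.03);f=F();print(xe,f)
    if f[0]<4: break
print(manip.get_time(),manip.get_width())
shot(manip,"side","s12",(255,240,345,320),7);shot(manip,"wrist","w12",None,1.4)
```

```text
(8.9, -3.8)
0.014 (9.1, 2.3) 0.0415
0.011 (9.1, 1.8) 0.0387
0.0095 (8.6, 2.4) 0.0373
0.0085 (8.8, 2.3) 0.0363
0.008 (9.2, 2.7) 0.0359
0.0075 (7.8, 4.1) 0.0354
0.0425 (8.8, 1.0)
0.044 (5.9, 0.6)
0.045 (3.1, 3.8)
29.9083 0.027496198064494666
```

View pics/s12.png

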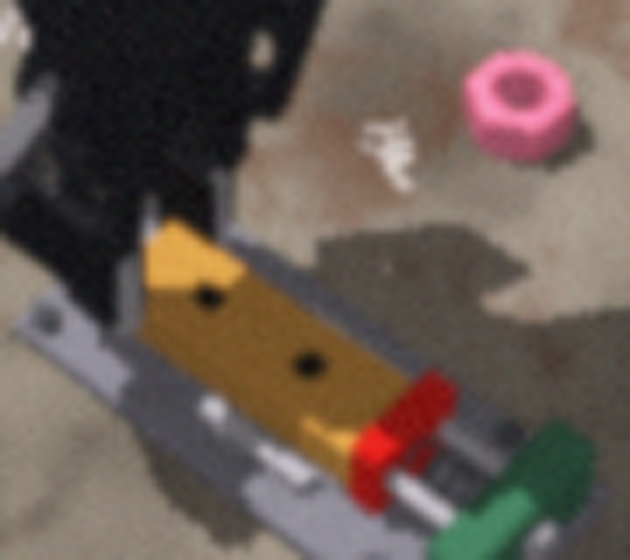

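View pics/w12.png

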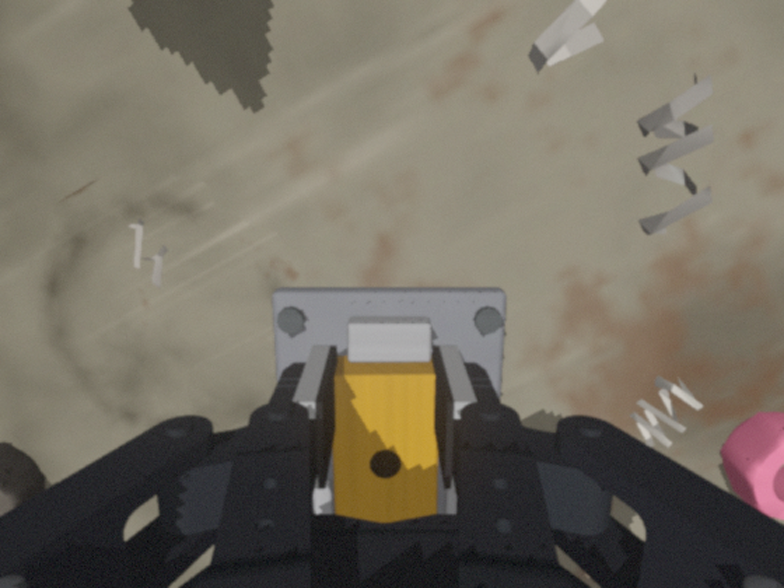

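Spacer now touches the stop (spring load on the wrist fell from 8.8 to 3.1 N). Press gently down to make sure that it sits on the plate before releasing.

Run:
```python
from h import *
from rig import manip
C=pickle.load(open("poses.pkl","rb"))["clamp"]
rv=dn(C[2],0,False);dy=-.0007
ex=np.array([np.cos(C[2]),np.sin(C[2]),0])
F=lambda:(lambda f:(round(float(f@ex),1),round(float(f[2]),1)))(manip.get_contact_force())
print(manip.get_position()[2],F())
for zb in np.arange(.0085,.0049,-.0005):
    manip.servo_line(clamp_tcp(C,.0445,zb,dy),rv,rate=.02);manip.hold(.1);f=F();print(round(zb,4),f,manip.get_position()[2].round(5))
    if f[1]>12: break
print(manip.get_time())
```

```text
0.03592636109071074 (3.6, 3.9)
0.0085 (5.4, 3.0) 0.03537
0.008 (4.3, 7.6) 0.03531
0.0075 (3.5, 12.6) 0.03523
31.0583
```

Firm contact: z stays at 0.0353 while the force rises to 12.6 N, so the spacer is on the plate. Release and back off.

Run:
```python
from h import *
from rig import manip
C=pickle.load(open("poses.pkl","rb"))["clamp"]
rv=dn(C[2],0,False);dy=-.0007
manip.servo_line(clamp_tcp(C,.0445,.0085,dy),rv,rate=.02)
manip.command_gripper(.046)
manip.hold(.2)
print(manip.get_contact_force().round(1))
manip.servo_line(clamp_tcp(C,.0445,.10,dy),rv,rate=.12)
shot(manip,"side","s13",(255,240,345,320),7);shot(manip,"wrist","w13",None,1.4)
print(manip.get_time())
```

```text
[ 0.1 -0.6 -1.3]
32.8333
```

View pics/s13.png

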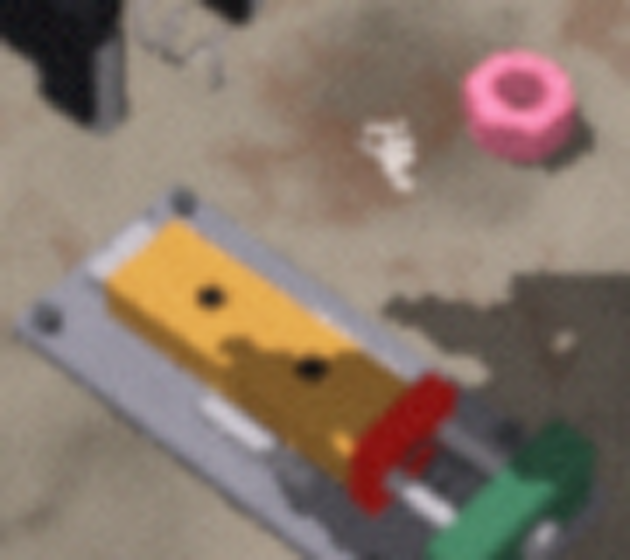

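View pics/w13.png

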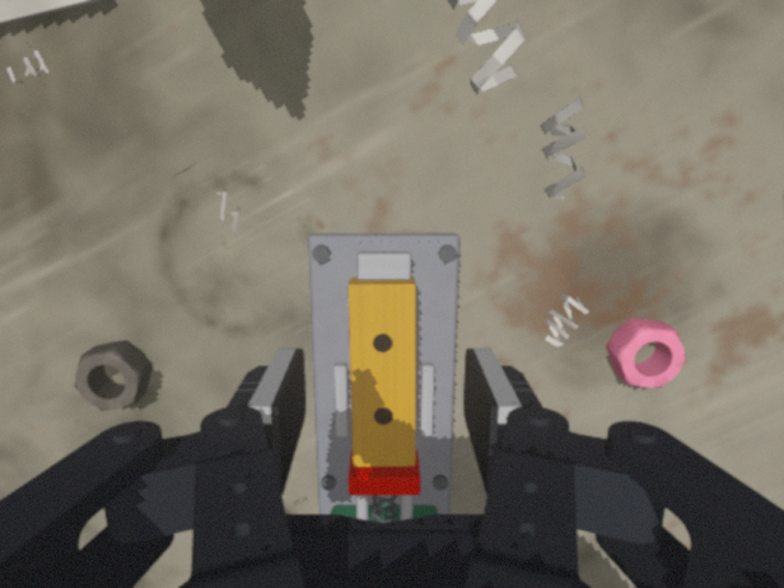

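Spacer lies between the rails, against the stop (349..414, 280), with the red jaw pressed to its other end (row 467). I'll check numerically against a flat seated pose, then withdraw and look overall.

Run:
```python
from h import *
from rig import manip
C=pickle.load(open("poses.pkl","rb"))["clamp"]
q=np.array([[45,15,24],[45,-15,24],[-45,15,24],[-45,-15,24]])*1e-3
c,T=pickle.load(open("pics/w13.pkl","rb"))
print("wrist pred",(proj(c,T,pose2(C,q))*1.4).round(0).tolist(),"seen far 349,414@281 near 352,416@466")
print("stop pred",(proj(c,T,pose2(C,np.array([[45,12,16],[57,-12,16]])*1e-3))*1.4).round(0).tolist(),"seen (359,279) (410,254)")
c,T=pickle.load(open("pics/s13.pkl","rb"))
print("side pred",((proj(c,T,pose2(C,np.r_[q,[[.045,.015,.008]]]))-[255,240]+.5)*7-.5).round(0).tolist())
g=manip.get_position()
manip.servo_line(np.array([g[0],g[1],.24]),rate=.2)
manip.set_joints([-1.248,.423,1.63,0,1.089,-.019])
manip.hold(.3)
shot(manip,"top","t14");shot(manip,"side","s14");print(manip.get_time(),manip.get_contact_force().round(2))
t=cv2.imread("pics/t14.png");cv2.imwrite("pics/t14c.png",cv2.resize(t[180:280,120:270],None,fx=5,fy=5,interpolation=cv2.INTER_CUBIC))
s=cv2.imread("pics/s14.png");cv2.imwrite("pics/s14c.png",cv2.resize(s[120:360,180:360],None,fx=2.5,fy=2.5,interpolation=cv2.INTER_CUBIC))
```

```text
wrist pred [[349.0, 284.0], [418.0, 284.0], [352.0, 465.0], [414.0, 465.0]] seen far 349,414@281 near 352,416@466
stop pred [[357.0, 280.0], [410.0, 254.0]] seen (359,279) (410,254)
side pred [[97.0, 281.0], [170.0, 219.0], [343.0, 465.0], [415.0, 396.0], [98.0, 316.0]]
36.9417 [-0.87 -0.5  -0.67]
```

View pics/t14.png

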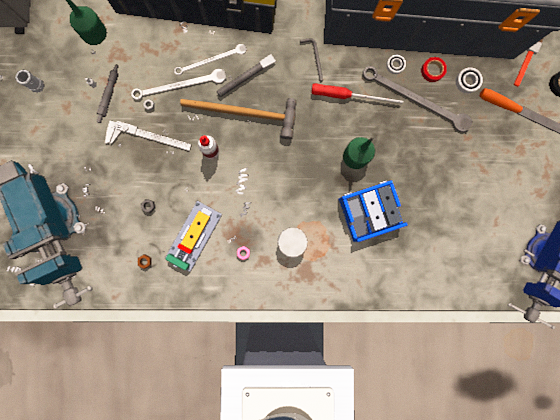

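View pics/t14c.png

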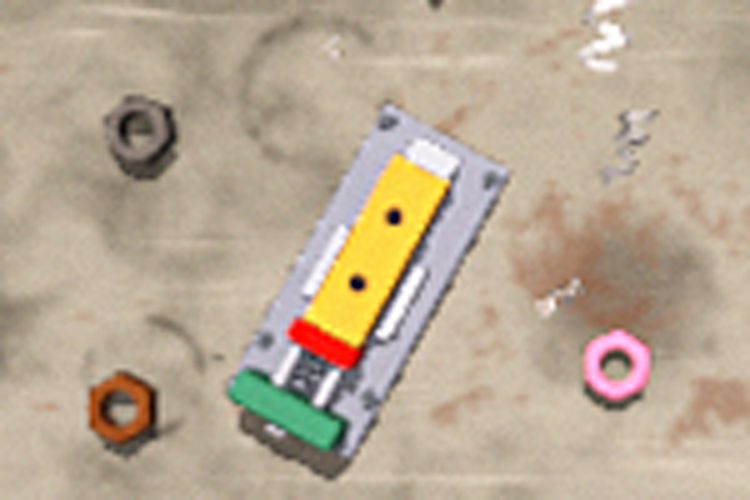

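View pics/s14c.png

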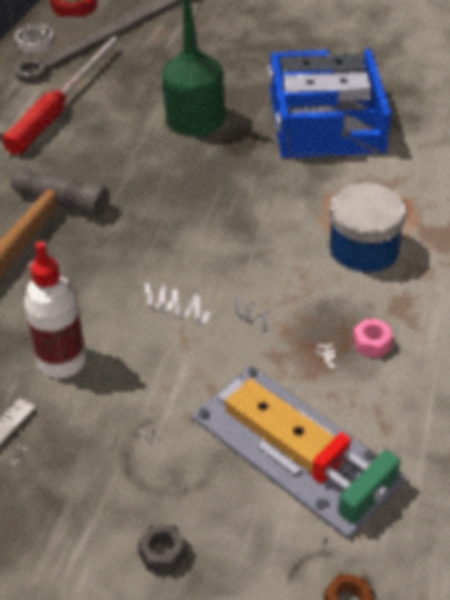

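All in place: dark nut at (148,207) flat on the bench; bystanders, steel and black are unmoved. The wrist picture leaves about 1 mm of doubt on flatness, so I'll touch the spacer's top lightly near the jaw end. That both probes its height (expected TCP z ≈ 0.046) and seats it.

Run:
```python
from h import *
from rig import manip
C=pickle.load(open("poses.pkl","rb"))["clamp"]
rv=dn(C[2],0,True)
manip.command_gripper(0.0,30)
def at(x,z): 
    w=pose2(C,[[x,-.0005,0]])[0]; w[2]=z; return w
manip.move_to(at(-.02,.10),rv)
for x in(-.02,.025):
    manip.servo_line(at(x,.050),rv,rate=.12);manip.hold(.1)
    f0=manip.get_contact_force();k=0
    for z in np.arange(.049,.0434,-.0007):
        manip.servo_line(at(x,z),rv,rate=.03);manip.hold(.06)
        f=(manip.get_contact_force()-f0)[2];print(x,round(z,4),round(float(manip.get_position()[2]),4),round(float(f),1))
        if f>8:break
    manip.servo_line(at(x,.052),rv,rate=.1)
manip.servo_line(at(.025,.17),rv,rate=.2)
manip.command_gripper(.085)
shot(manip,"wrist","w15",None,1.4)
print(manip.get_time())
```

```text
-0.02 0.049 0.0493 -0.3
-0.02 0.0483 0.0483 -0.3
-0.02 0.0476 0.0476 0.4
-0.02 0.0469 0.047 2.0
-0.02 0.0462 0.0463 5.6
-0.02 0.0455 0.0461 8.9
0.025 0.049 0.049 -0.2
0.025 0.0483 0.0483 0.3
0.025 0.0476 0.0476 1.0
0.025 0.0469 0.0469 0.6
0.025 0.0462 0.0462 -0.0
0.025 0.0455 0.0461 6.8
0.025 0.0448 0.046 15.8
47.8833
```

View pics/w15.png

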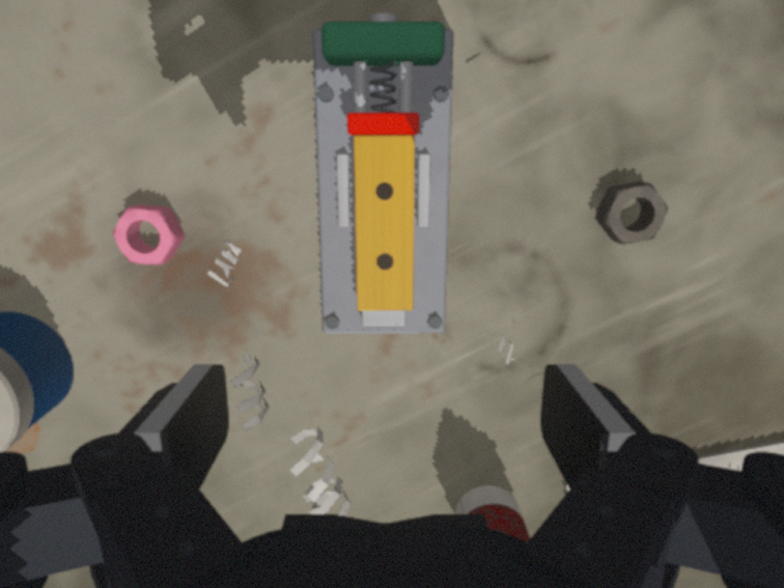

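Both spots stop at TCP z = 0.0461 (expected 0.046). The jaw side had been about 1 mm high and is now pressed flat. The spacer sits between jaw and stop, and the robot is clear, so I hand it in.

Run:
```python
from rig import manip
print(manip.get_time(),manip.get_contact_force().round(1)); print(manip.sign_off())
```

```text
47.8833 [-0.9  0.2  0.1]
the job is handed in; nothing more can be done
None
```

I did the job in the order asked and handed it in at 47.9 s, with the robot touching nothing.

- **Nut:** The dark nut is off the clamp and lies flat on open bench to the left of it.
- **Spacer out of the case:** I pressed the brass spacer's near end, reading about 1 N on the wrist. It tipped and stayed leaning, and I gripped the raised end and lifted it out.
- **Clamping:** I pushed the red jaw back about 12 mm with the spacer (10 N). Then I lowered it between the rails, brought it up to the stop and released it.

**Last checks:**
- The pictures show the spacer between the rails, with one end at the stop and the jaw pressed against the other.
- After release, a light touch showed the jaw end sitting about 1 mm high. I pressed it down (under 16 N), and both spots then read 0.0461 m against 0.046 m expected for flat.
- In the overall pictures taken before that touch, the steel and black spacers were flush and the oil can, glue bottle and tin looked unmoved.
- **Disagreements:** The side camera put points about 2 mm off my prediction, and the top camera's clamp position was about 2 mm off. I relied on the wrist views, which agreed with each other and with the contact readings.

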